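# Put the studio microphone away in its fitted case

### The arm

A 7-joint arm with a two-finger parallel gripper is mounted at the origin on the work surface. World frame = base frame: x ahead of the robot, y to its left, z up, the work surface at z = 0. Lengths are in m, angles in rad, forces in N, time in s.
With the tool pointing down it reaches from about 0.4 to 0.85 m from the base axis. Payload 10.4 kg.
Tool frame: the origin (TCP) lies at the very end of the fingers, on their centre line; the grasp point (between the pads) lies 19 mm behind it; z points along the fingers, y is the line along which they close (so a half turn about z gives the same grasp; the last joint's range is limited). The gripper opens to 85 mm and grips with 20 to 120 N. Pads are 22 mm wide; open, the fingers measure 114 mm over their backs; the gripper's body (76 mm by 85 mm) begins 54 mm behind the grasp point. The pads swing forward as they close: fully open they stand 13 mm farther back than shut.
Start: joints at [1.238, 0.332, -0.065, 1.46, 0.022, 1.35, -0.088], TCP at [0.191, -0.595, 0.231] pointing down, gripper open.
Joint ranges: [-2.6, 2.6], [-0.5, 2.12], [-1.47, 1.34], [0.16, 2.42], [-1.27, 4.41], [0.06, 2.06], [-2.6, 2.6]. Speed limits (rad/s): [2.22, 2.22, 2.79, 2.79, 3.14, 3.14, 3.14].

### API

Orientations are given as a rotation vector (axis times angle).
In Python, from cell import readout, cams, robot, models gives the robot as it stands. The module is installed in compiled form; this text tells all that it offers.
- The arm moves only by the tool step_arm, never from a script. Its argument "increments" is a list of rows, each a list of 3 entries, a list of its own where there are three numbers: the shift along the tool's x, y, z in cm, then the turn, a rotation vector about the tool's x, y, z in degrees, then the opening, from 0 (shut) to 1 (fully open). A call has 1 to 20 rows; each row is the pose to reach, as a shift and turn from the pose commanded when the call began, along the tool's axes at that moment; what a row does not reach only later rows make up. A row lasts 1/10 s, in which the tool goes at most 50 mm and 8.59 degrees, less where a joint would pass 70% of its speed; a pose out of reach is approached as far as the arm can. A call with a gripper value outside its range is refused whole. The fingers move at their own pace and stop on an object; "force" is the grip in N (left out, the last holds). Time passes only in rows, so rows that repeat a pose let the fingers close. It gives the time, the measured TCP pose, the force, the opening and the grip force at its end, in the units of the state.
- readout.sense(): the state, without advancing time (a new reading comes with each control period).
- cams.camera(name): name is "scene" or "side" or "wrist"; returns the picture (384x512x3 uint8, blue, green, red); there is no depth.
- cams.camera_params(name): a dict with "vfov" (degrees; the focal length in pixels is half the picture's height over the tangent of half this angle, whatever the lens; pixels are square), "cx", "cy" (the principal point, pixels), "pose" (4x4, takes a point from camera to world coordinates); the wrist camera has in their place "mount" (4x4, takes a point from camera to tool coordinates, whose origin is the TCP and whose axes are the flange's). Camera axes: x right, y up, looking along -z (the intrinsics and any distortion apply to the point x, -y, -z); pixel columns grow to the right and rows downward; lengths in m; the calibration is good to about 2 mm. A picture is of the moment at which its call begins: read the wrist's pose just before it. camera_params takes no time and is no camera call.
- robot.hand_in(): hands the job in; it is judged then, once.
Trained networks look in the newest picture that a camera, given by its name, has taken for a name from the list of things; names that differ only in an ending like _2 or _b are one class to them, and where a whole thing is asked for, a point or a joint stands for the part that bears it (a point fixed in the world has none). Each returns a list of dicts, best first, with "confidence" (0 to 1); they miss things now and then, are a little off and sometimes report something else, mostly with a low value. They report only what shows in the picture. A call takes as long as a camera call. They do not tell look-alikes from the thing itself.
- models.look_for(thing, camera): "centre" ([x, y, z] in m, in world coordinates, good to about 4 mm: the middle of the surface that is visible of it).
- models.masks_of(thing, camera): "mask" (384x512 bool, what is visible of it).
The state is a dict: "clock": time; "joints": joint angles; "dq": joint speeds; "joint_torque": joint torques, N m; "tool_pos": TCP position; "eef_rot": TCP orientation; "force": force on the tool from outside, world axes, zero at the start; "ft_torque": the same for the moment, N m; "finger_gap": finger opening in m; "finger_force": force on a finger pad.
Only numpy, scipy, OpenCV 4.12 (cv2) and the standard library are available. Lean on these libraries where they do the work, as an engineer would, in place of code of your own. Each camera call takes 0.05 s, during which the arm holds its last target. There are 200 camera calls.

### The job

Lift the loose lid off the wooden microphone case by its knob and set it down flat, knob up, on the bare shelf board. Then take the green microphone by its head out of the black cradle, lay it down on the board, take it again by the waist and lay it fully home in the matching cut-out of the case, leaving the lid off. Set lid and microphone down rather than dropping them, let go of each where it is put down, and leave the things standing around where they are.

Things in the scene. Friction and masses are not known exactly. Their poses are not given: they have to be found in the camera images.
- case: fixed wooden microphone case 186 x 126 mm, 66 mm high; a dark insert (top at z 60 mm) lies within its 6 mm thick rim. Origin: centre of the underside; x along its length. The insert has a cut-out of the lying microphone's outline, floor at z 8 mm, hidden by the lid at first; it fits only head to +x, 4 mm play across, 6 mm along
- cutout_waist (a point): where mic_waist comes when the microphone is fully in: case x -19, y 0, z 32 mm. Cut-out in case x: foot pocket -77 to -53 (56 mm wide), narrow part -53 to 15 (40 wide), head pocket 15 to 77 (56 wide). From x -41 to 3 an equally deep finger channel crosses the insert (114 mm wide in y), so the microphone goes in held by its waist
- cutout_head (a point): point in the case where mic_head comes when the microphone is fully in: case x 46, y 0, z 32 mm
- lid: the case's loose wooden lid, a flat plate 168 x 108 x 8 mm with a brass knob in the middle, 0.2 kg. Origin: centre of the plate's underside; x along its length, z up. It lies inside the case's rim on the insert (underside 60 mm above the case's underside), 3 mm play all round
- lid_knob (a point): height to grip the brass knob, on its axis 32 mm above the lid's underside; the knob is round, 36 mm across between 22 and 42 mm, top at 46 mm, on an 18 mm neck
- mic: green dynamic microphone, lying, 142 mm long, 0.26 kg. Origin: mid-length, on its underside; x along it to the head. Square foot x -71 to -59 (48 x 48 mm), square green handle x -59 to 21 (32 x 32 mm), green collar x 21 to 33, steel head to x 71 (both 48 x 48 mm). Axis 24 mm above its underside; it rests on foot and head
- mic_waist (a point): on the microphone's axis in its handle, mic x -19, z 24 mm: the waist to grip (32 mm wide)
- mic_head (a point): on the microphone's axis in its head, mic x 46, z 24 mm (48 mm wide)
- cradle: fixed black plastic cradle holding the microphone at the start: same axes, microphone's underside at cradle z 30 mm. Floor block x -83 to 31, 70 mm wide, 30 mm high; side walls x -76 to 17 (y 27 to 35 mm either side) and tail wall up to z 74 mm, so the handle cannot be gripped there; collar and head stick out free
- desk_base: bystander, not to be moved: round black steel desk base, 110 mm across, 13 mm thick, with a 24 mm stub to 50 mm height. Origin: centre of its underside
- adapter_jar: bystander, not to be moved: glass jar with a steel cap, 64 mm across, 75 mm tall. Origin: centre of its underside
- tape_roll: bystander, not to be moved: roll of paper tape lying flat, 96 mm across, 30 mm tall. Origin: centre of its underside
- clip: bystander, not to be moved: squat black plastic mic clip, 60 x 44 x 46 mm. Origin: centre of its underside
- hub: bystander, not to be moved: flat aluminium box with two black knobs on top, 90 x 60 x 42 mm. Origin: centre of its underside
- earplug_box: bystander, not to be moved: grey plastic box, 80 x 60 x 28 mm. Origin: centre of its underside
Things that resemble listed ones, but are neither listed nor needed, are in the scene too. Leave any red look-alike of the lid alone.

How it is judged:
By the outcome, as a careful person would: the job done as asked, in the order asked, and still so for the second after the job is handed in, with the robot touching nothing.
It also fails if it takes over 67 s, if anything falls off the work surface, if the arm or the gripper's body presses on something with over 40 N, if the wrist force passes 120 N, or if a joint passes its speed limit or range.

## Working session

There is one attempt and no reset: what is moved stays moved. The work goes in short steps, Python scripts to look and compute and a tool call to move; the robot and the scene stay as the last step left them, time stands still between calls to the robot, and variables do not carry over. Pictures are saved under pics/ and viewed, at most 10 in all, crops included, and the job is handed in when it is done.

Besides the shell and the picture viewer there is one more tool, called after "Request:" in YAML: its name, and indented under it one key for each argument. step_arm: Moves the arm, as the interface text tells. Its arguments: {"type":"object","properties":{"increments":{"type":"array","items":{"type":"array"}},"force":{"type":"number"}},"required":["increments"]}

```bash
mkdir -p pics
python3 - <<'E'
from cell import readout,cams,models
import cv2,numpy as np
s=readout.sense();print({k:np.round(v,3).tolist() for k,v in s.items()})
for c in ['scene','side','wrist']:
    im=cams.camera(c);cv2.imwrite(f'pics/{c}0.png',im)
    p=cams.camera_params(c);print(c,{k:np.round(v,3).tolist() for k,v in p.items()})
    if c!='wrist':
        for t in ['case','lid','lid_knob','mic','mic_head','mic_waist','cradle','desk_base','adapter_jar','tape_roll','clip','hub','earplug_box']:
            print(t,[(np.round(d['centre'],3).tolist(),round(d['confidence'],2)) for d in models.look_for(t,c)])
E
python3 -c "
import cv2,numpy as np
a=cv2.imread('pics/scene0.png');b=cv2.imread('pics/side0.png')
cv2.imwrite('pics/both.png',cv2.vconcat([a,b])[:, :] if 0 else a)"
```

```text
{'clock': 0.0, 'joints': [1.238, 0.333, -0.065, 1.461, 0.022, 1.35, -0.088], 'dq': [-0.0, 0.001, -0.0, -0.0, -0.002, 0.0, -0.0], 'joint_torque': [0.0, -62.544, 0.049, -39.161, 0.016, 0.01, -0.0], 'tool_pos': [0.19, -0.595, 0.231], 'eef_rot': [-3.103, -0.485, 0.0], 'force': [-0.962, 0.104, -0.156], 'ft_torque': [-0.009, 0.041, -0.023], 'finger_force': 0.0, 'finger_gap': 0.086}
scene {'vfov': 56.16, 'cx': 254.756, 'cy': 183.737, 'pose': [[0.61, -0.546, 0.575, 1.229], [0.792, 0.42, -0.442, -0.543], [-0.0, 0.725, 0.689, 0.91], [0.0, 0.0, 0.0, 1.0]]}
case [([0.589, 0.184, 0.045], 0.6)]
lid [([0.287, 0.259, 0.013], 0.68), ([0.565, 0.227, 0.069], 0.67)]
lid_knob [([0.559, 0.229, 0.069], 0.89), ([0.77, -0.0, 0.017], 0.71), ([0.285, 0.256, 0.008], 0.61)]
mic [([0.541, -0.255, 0.076], 0.69)]
mic_head [([0.54, -0.256, 0.071], 0.85), ([0.564, 0.224, 0.066], 0.72), ([0.576, -0.469, 0.028], 0.17)]
mic_waist [([0.538, -0.254, 0.07], 0.94), ([0.565, 0.227, 0.07], 0.42)]
cradle [([0.49, -0.235, 0.057], 0.59)]
desk_base [([0.774, -0.001, 0.017], 0.56)]
adapter_jar [([0.78, -0.187, 0.066], 0.73)]
tape_
[... 528 characters left out ...]
nob [([0.272, 0.278, 0.01], 0.91), ([0.546, 0.244, 0.07], 0.72)]
mic [([0.526, -0.243, 0.075], 0.85)]
mic_head []
mic_waist [([0.525, -0.244, 0.071], 0.73), ([0.549, 0.243, 0.068], 0.5)]
cradle [([0.468, -0.204, 0.048], 0.72)]
desk_base [([0.746, 0.016, 0.016], 0.74), ([0.764, 0.183, 0.026], 0.46), ([0.518, 0.28, 0.048], 0.41)]
adapter_jar [([0.758, -0.166, 0.051], 0.92)]
tape_roll [([0.762, 0.184, 0.027], 0.78)]
clip [([0.417, 0.386, 0.028], 0.69)]
hub [([0.548, 0.486, 0.032], 0.6)]
earplug_box [([0.559, -0.453, 0.03], 0.77)]
wrist {'vfov': 71.974, 'cx': 253.623, 'cy': 189.315, 'mount': [[-0.0, 0.951, 0.308, 0.079], [1.0, 0.0, 0.0, -0.0], [0.0, 0.308, -0.951, -0.142], [0.0, 0.0, 0.0, 1.0]]}
```

View pics/scene0.png

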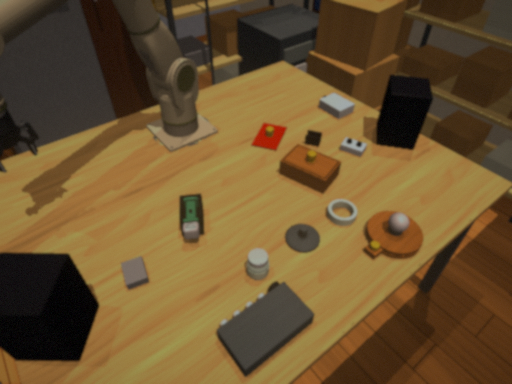

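View pics/side0.png

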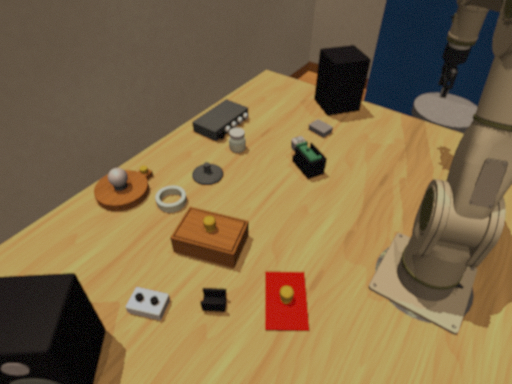

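```bash
cat > h.py <<'E'
from cell import readout,cams,models
import numpy as np,cv2
from scipy.spatial.transform import Rotation as R
def pose():
    s=readout.sense();return np.array(s['tool_pos']),R.from_rotvec(s['eef_rot'])
def down(yaw): # tool z down, tool x at yaw (deg)
    c,s=np.cos(np.radians(yaw)),np.sin(np.radians(yaw))
    return R.from_matrix(np.array([[c,s,0],[s,-c,0],[0,0,-1.]]))
def delta(p,yaw,start=None):
    t,r=start or pose();q=down(yaw)
    d=r.inv().apply(np.array(p)-t)*100;w=np.degrees((r.inv()*q).as_rotvec())
    return np.round(d,2).tolist(),np.round(w,2).tolist()
class View:
    def __init__(s,name,save=None):
        t,r=pose();s.im=cams.camera(name);s.name=name
        p=cams.camera_params(name)
        if name=='wrist':
            T=np.eye(4);T[:3,:3]=r.as_matrix();T[:3,3]=t;s.T=T@p['mount']
        else:s.T=np.array(p['pose'])
        s.f=192/np.tan(np.radians(p['vfov']/2));s.c=np.array([p['cx'],p['cy']])
        if save:cv2.imwrite('pics/'+save+'.png',s.im)
    def ray(s,uv):
        x,y=(np.array(uv,float)-s.c)/s.f
        d=s.T[:3,:3]@np.array([x,-y,-1]);return s.T[:3,3],d/np.linalg.norm(d)
    def at(s,uv,z):
        o,d=s.ray(uv);return o+d*(z-o[2])/d[2]
    def px(s,P):
        q=s.T[:3,:3].T@(np.array(P)-s.T[:3,3]);return s.c+s.f*np.array([q[0],-q[1]])/-q[2]
    def masks(s,t):return models.masks_of(t,s.name)
def tri(rays):
    A=sum(np.eye(3)-np.outer(d,d) for o,d in rays);b=sum((np.eye(3)-np.outer(d,d))@o for o,d in rays)
    return np.linalg.solve(A,b)
E
python3 -c "
from h import *
print(delta([.55,-.25,.28],0)); print(delta([.55,-.25,.28],-20))"
```

```text
([44.76, -21.92, -4.87], [0.0, -0.0, 17.76])
([44.76, -21.92, -4.87], [0.0, -0.0, 37.76])
```

Request:
step_arm:
  increments:
    - [[44.8,-21.9,-4.9],[0,0,37.8],1]
    - [[44.8,-21.9,-4.9],[0,0,37.8],1]
    - [[44.8,-21.9,-4.9],[0,0,37.8],1]
    - [[44.8,-21.9,-4.9],[0,0,37.8],1]
    - [[44.8,-21.9,-4.9],[0,0,37.8],1]
    - [[44.8,-21.9,-4.9],[0,0,37.8],1]
    - [[44.8,-21.9,-4.9],[0,0,37.8],1]
    - [[44.8,-21.9,-4.9],[0,0,37.8],1]
    - [[44.8,-21.9,-4.9],[0,0,37.8],1]
    - [[44.8,-21.9,-4.9],[0,0,37.8],1]
    - [[44.8,-21.9,-4.9],[0,0,37.8],1]
    - [[44.8,-21.9,-4.9],[0,0,37.8],1]
    - [[44.8,-21.9,-4.9],[0,0,37.8],1]
    - [[44.8,-21.9,-4.9],[0,0,37.8],1]

```text
clock: 2.85
tool_pos: [0.5493, -0.2521, 0.2802]
eef_rot: [3.092, -0.551, -0.001]
force: [-0.9, 0.6, 0.3]
finger_gap: 0.0853
finger_force: 0.0
```

Run:
```python
from h import *
v=View('wrist','w1')
for t in ['mic','cradle','mic_head','mic_waist']:
    for m in v.masks(t):
        k=m['mask'].astype(np.uint8);c=cv2.minAreaRect(cv2.findNonZero(k))
        print(t,round(m['confidence'],2),k.sum(),np.round(cv2.boxPoints(c)).tolist())
        np.save(f'm1_{t}',k)
    print([(np.round(d['centre'],4).tolist(),round(d['confidence'],2)) for d in models.look_for(t,'wrist')])
```

```text
mic 0.62 2685 [[234.0, 233.0], [249.0, 135.0], [284.0, 140.0], [269.0, 238.0]]
[([0.5301, -0.2494, 0.0748], 0.97), ([0.5208, 0.1641, 0.0342], 0.64)]
cradle 0.55 2009 [[221.0, 238.0], [239.0, 155.0], [288.0, 165.0], [271.0, 249.0]]
[]
mic_head 0.64 2874 [[232.0, 233.0], [248.0, 134.0], [284.0, 140.0], [269.0, 239.0]]
[([0.5286, -0.2476, 0.0761], 0.95)]
mic_waist 0.9 2808 [[232.0, 232.0], [250.0, 133.0], [285.0, 140.0], [267.0, 238.0]]
mic_waist 0.37 2892 [[363.0, 129.0], [364.0, 64.0], [414.0, 65.0], [413.0, 130.0]]
[([0.5309, -0.25, 0.0718], 0.64), ([0.755, -0.0038, 0.0157], 0.57)]
```

View pics/w1.png

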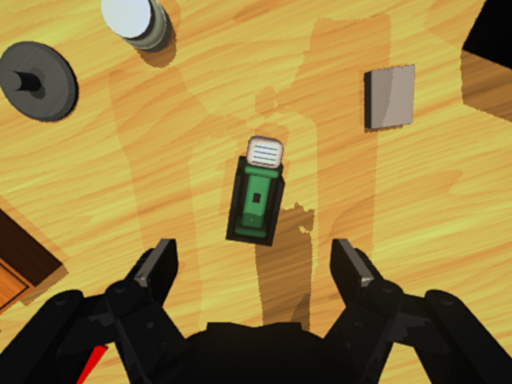

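```bash
python3 -c "
from h import *
print(delta([.60,.215,.30],-20)); print(np.round(readout.sense()['joints'],2))"
```

```text
([-11.29, -45.4, -1.97], [0.0, -0.0, -0.06])
[ 0.59  0.28 -0.3   1.43  0.08  1.44 -1.63]
```

Request:
step_arm:
  increments:
    - [[-11.3,-45.4,-2],[0,0,0],1]
    - [[-11.3,-45.4,-2],[0,0,0],1]
    - [[-11.3,-45.4,-2],[0,0,0],1]
    - [[-11.3,-45.4,-2],[0,0,0],1]
    - [[-11.3,-45.4,-2],[0,0,0],1]
    - [[-11.3,-45.4,-2],[0,0,0],1]
    - [[-11.3,-45.4,-2],[0,0,0],1]
    - [[-11.3,-45.4,-2],[0,0,0],1]
    - [[-11.3,-45.4,-2],[0,0,0],1]
    - [[-11.3,-45.4,-2],[0,0,0],1]
    - [[-11.3,-45.4,-2],[0,0,0],1]
    - [[-11.3,-45.4,-2],[0,0,0],1]
    - [[-11.3,-45.4,-2],[0,0,0],1]

```text
clock: 4.6
tool_pos: [0.6004, 0.2133, 0.3003]
eef_rot: [3.092, -0.55, 0.001]
force: [0.3, -0.4, -0.2]
finger_gap: 0.0853
finger_force: 0.0
```

Run:
```python
from h import *
v=View('wrist','w2');print(np.round(readout.sense()['joints'],2))
for t in ['case','lid','lid_knob']:
    for i,m in enumerate(v.masks(t)):
        k=m['mask'].astype(np.uint8);c=cv2.minAreaRect(cv2.findNonZero(k))
        print(t,round(m['confidence'],2),k.sum(),np.round(cv2.boxPoints(c)).tolist())
    print([(np.round(d['centre'],4).tolist(),round(d['confidence'],2)) for d in models.look_for(t,'wrist')])
```

```text
[-0.02  0.39 -0.55  1.29  0.2   1.52 -2.47]
case 0.95 2604 [[176.0, 169.0], [247.0, 116.0], [322.0, 216.0], [251.0, 269.0]]
[([0.5741, 0.224, 0.0664], 0.96), ([0.562, 0.2319, 0.0705], 0.2)]
lid 0.87 7590 [[187.0, 174.0], [245.0, 128.0], [313.0, 215.0], [255.0, 260.0]]
lid 0.66 1101 [[176.0, 283.0], [194.0, 255.0], [226.0, 274.0], [208.0, 303.0]]
lid 0.63 2799 [[238.0, 323.0], [292.0, 263.0], [330.0, 296.0], [276.0, 356.0]]
[([0.2931, 0.2509, 0.0073], 0.94), ([0.5629, 0.2329, 0.0685], 0.88)]
lid_knob 0.98 7594 [[187.0, 174.0], [244.0, 128.0], [313.0, 215.0], [256.0, 260.0]]
lid_knob 0.73 2847 [[239.0, 323.0], [291.0, 262.0], [330.0, 296.0], [278.0, 357.0]]
[([0.2957, 0.2506, 0.0056], 0.86), ([0.5609, 0.2314, 0.0733], 0.61)]
```

View pics/w2.png

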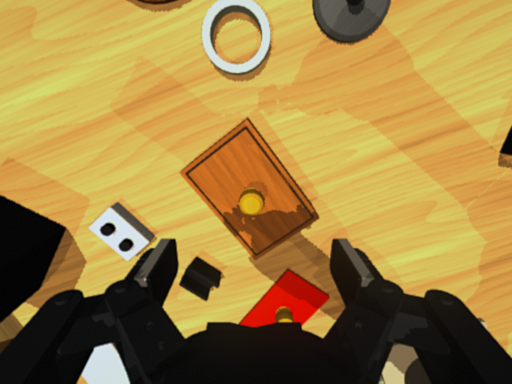

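```bash
cat >> h.py <<'E'
def fit(view_masks,boxes,x0,fixz=None):
    """fit x,y,yaw(,z): project boxes (hulls) and maximise IoU with masks"""
    from scipy.optimize import minimize
    S=4
    def cost(q):
        x,y,a=q[:3];z=q[3] if fixz is None else fixz
        Rz=R.from_euler('z',a,degrees=True);tot=0
        for v,m in view_masks:
            I=np.zeros((384*S,512*S),np.uint8)
            for b in boxes:
                P=np.array([[b[i][0],b[j][1],b[k][2]] for i in(0,1) for j in(0,1) for k in(0,1)])
                u=np.array([v.px(p) for p in Rz.apply(P)+[x,y,z]])
                cv2.fillConvexPoly(I,cv2.convexHull(np.round((u+.5)*S-.5).astype(np.int32)),1)
            M=np.kron(m.astype(np.uint8),np.ones((S,S),np.uint8))
            tot+=1-(I&M).sum()/(I|M).sum()
        return tot
    n=len(x0);st=np.array([.01,.01,5,.01])[:n]
    sim=np.vstack([x0]+[np.array(x0)+st*np.eye(n)[i] for i in range(n)])
    r=minimize(cost,x0,method='Nelder-Mead',options=dict(initial_simplex=sim,xatol=1e-4,fatol=1e-5,maxiter=150))
    return r.x,r.fun/len(view_masks)
def bx(x0,x1,y0,y1,z0,z1):return np.array([[x0,y0,z0],[x1,y1,z1]])/1000
LID=[bx(-84,84,-54,54,0,8),bx(-18,18,-18,18,22,42)]
E
python3 - <<'E'
from h import *
V={n:View(n) for n in['wrist','scene','side']}
rays=[];vm=[]
for n,v in V.items():
    # candidate lids
    ms=v.masks('lid');print(n,[(m['mask'].sum(),np.round(np.argwhere(m['mask']).mean(0))[::-1].tolist()) for m in ms])
    e=v.px([.562,.230,.09])
    hsv=cv2.cvtColor(v.im,cv2.COLOR_BGR2HSV)
    k=(hsv[...,0]>=20)&(hsv[...,0]<=32)&(hsv[...,1]>190)&(hsv[...,2]>90)
    yy,xx=np.mgrid[:384,:512];k&=np.hypot(xx-e[0],yy-e[1])<18
    c=np.array([xx[k].mean(),yy[k].mean()]);print(e,c,k.sum());rays.append(v.ray(c))
    for m in ms:
        if m['mask'][int(e[1])-8:int(e[1])+12,int(e[0])-8:int(e[0])+8].mean()>.5:vm.append((v,m['mask']));break
print('knob',tri(rays),'res',[np.linalg.norm(np.cross(tri(rays)-o,d)) for o,d in rays])
print(fit(vm[:1],LID[:1],[.562,.23,16],.06))
print(len(vm),fit(vm,LID[:1],[.562,.23,16,.06]))
w=V['wrist']
P=[w.at(u,.066) for u in [(181,170),(247,119),(317,215),(252,258)]];print(np.round(P,3),[np.linalg.norm(P[i]-P[i-1]) for i in range(4)],np.mean(P,0))
E
```

```text
wrist [(np.int64(2846), [287.0, 302.0]), (np.int64(7522), [250.0, 191.0])]
[252.74071975 192.88692974] [251.70056497 201.76836158] 354
scene [(np.int64(621), [269.0, 136.0]), (np.int64(914), [311.0, 161.0]), (np.int64(614), [191.0, 219.0])]
[312.19382622 157.37345255] [311.54761905 153.92857143] 42
side [(np.int64(1771), [210.0, 229.0]), (np.int64(2451), [286.0, 301.0])]
[207.07472233 220.66384719] [208.625   221.46875] 64
knob [0.55228154 0.23482096 0.09720504] res [np.float64(0.00029221534619512093), np.float64(0.00022522557885623867), np.float64(0.0005085367570946432)]
(array([ 0.55141107,  0.2355617 , 16.59378163]), np.float64(0.030770098912526467))
3 (array([ 0.55180847,  0.23310588, 17.45070252,  0.06213397]), np.float64(0.06503385949272274))
[[0.624 0.319 0.066]
 [0.658 0.203 0.066]
 [0.486 0.152 0.066]
 [0.449 0.273 0.066]] [np.float64(0.18037264589459068), np.float64(0.1209551184342943), np.float64(0.17915698863581225), np.float64(0.12624602728442766)] [0.55434731 0.23679163 0.066     ]
```

```bash
python3 -c "
from h import *
print(delta([.552,.235,.130],16.6)); print(delta([.552,.235,.075],16.6))"
```

```text
([-5.19, -0.22, 17.03], [0.0, -0.0, -36.65])
([-5.19, -0.22, 22.53], [0.0, -0.0, -36.65])
```

Request:
step_arm:
  increments:
    - [[-5.2,-0.2,4],[0,0,-8.5],1]
    - [[-5.2,-0.2,8],[0,0,-17],1]
    - [[-5.2,-0.2,12],[0,0,-25.5],1]
    - [[-5.2,-0.2,15],[0,0,-34],1]
    - [[-5.2,-0.2,17],[0,0,-36.6],1]
    - [[-5.2,-0.2,18],[0,0,-36.6],1]
    - [[-5.2,-0.2,20],[0,0,-36.6],1]
    - [[-5.2,-0.2,22],[0,0,-36.6],1]
    - [[-5.2,-0.2,22.5],[0,0,-36.6],1]
    - [[-5.2,-0.2,22.5],[0,0,-36.6],1]
    - [[-5.2,-0.2,22.5],[0,0,-36.6],1]

```text
clock: 6.35
tool_pos: [0.5525, 0.2353, 0.0766]
eef_rot: [-3.109, -0.451, -0.002]
force: [0.7, -0.5, 0.3]
finger_gap: 0.0852
finger_force: 0.0
```

Run:
```python
from h import *
v=View('wrist','w3');print(np.round(readout.sense()['joints'],2), pose()[0], readout.sense()['force'])
```

```text
[ 0.02  0.49 -0.63  1.67  0.32  1.08 -1.99] [0.5525386  0.23527376 0.0766807 ] [ 0.70656024  0.38365563 -0.52614912]
```

View pics/w3.png

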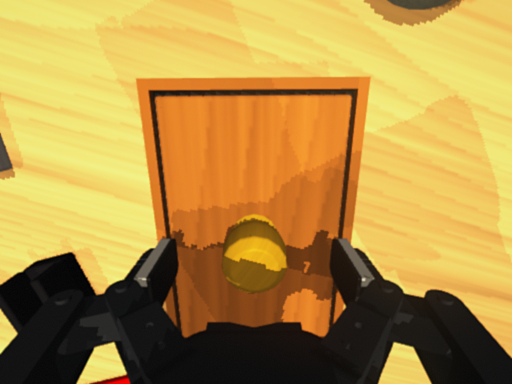

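Request:
step_arm:
  increments:
    - [[0,0,0.1],[0,0,0],0]
    - [[0,0,0.1],[0,0,0],0]
    - [[0,0,0.1],[0,0,0],0]
    - [[0,0,0.1],[0,0,0],0]
    - [[0,0,0.1],[0,0,0],0]
    - [[0,0,0.1],[0,0,0],0]
    - [[0,0,0.1],[0,0,0],0]
  force: 50

```text
clock: 7.1
tool_pos: [0.552, 0.235, 0.0749]
eef_rot: [3.109, 0.452, 0.001]
force: [-2.0, -1.1, 6.2]
finger_gap: 0.0333
finger_force: 49.7
```

Run:
```python
from h import *
print(delta([.552,.235,.17],16.6));print(delta([.47,.02,.17],16.6));print(readout.sense()['finger_force'])
v=View('wrist'); 
for u in [(138,79),(369,77)]: print(v.at(u,.066))
```

```text
([0.01, -0.0, -9.51], [0.01, -0.03, -0.05])
([-13.98, 18.27, -9.52], [0.01, -0.03, -0.05])
49.67488490045071
[0.62171881 0.31998887 0.066     ]
[0.6574097  0.20317528 0.066     ]
```

Request:
step_arm:
  increments:
    - [[0,0,-0.7],[0,0,0],0]
    - [[0,0,-2],[0,0,0],0]
    - [[0,0,-4.5],[0,0,0],0]
    - [[0,0,-7.5],[0,0,0],0]
    - [[-0.5,1,-9.5],[0,0,0],0]
    - [[-3,4,-9.5],[0,0,0],0]
    - [[-6,7.8,-9.5],[0,0,0],0]
    - [[-9,11.7,-9.5],[0,0,0],0]
    - [[-12,15.7,-9.5],[0,0,0],0]
    - [[-14,18.3,-9.5],[0,0,0],0]
    - [[-14,18.3,-8],[0,0,0],0]
    - [[-14,18.3,-4],[0,0,0],0]
    - [[-14,18.3,0],[0,0,0],0]
    - [[-14,18.3,3],[0,0,0],0]
    - [[-14,18.3,4.5],[0,0,0],0]
    - [[-14,18.3,5],[0,0,0],0]
    - [[-14,18.3,5.3],[0,0,0],0]
    - [[-14,18.3,5.3],[0,0,0],0]

```text
clock: 8.95
tool_pos: [0.4704, 0.0196, 0.0221]
eef_rot: [3.109, 0.452, 0.002]
force: [-0.3, -0.7, -2.0]
finger_gap: 0.0333
finger_force: 50.1
```

Run:
```python
from h import *
s=readout.sense();print(s['force'],s['ft_torque'],s['finger_gap'],s['finger_force'])
v=View('wrist','w4');v=View('scene');m=v.masks('lid');print([(np.round(np.argwhere(k['mask']).mean(0))[::-1],k['mask'].sum()) for k in m],v.px([.47,.02,.008]))
```

```text
[-0.33931206 -0.65486974 -1.98944448] [-0.01068689 -0.01023823 -0.0259508 ] 0.03334427143003318 50.12769542634487
[(array([252., 187.]), np.int64(794)), (array([191., 218.]), np.int64(572))] [250.19118113 184.55582529]
```

View pics/w4.png

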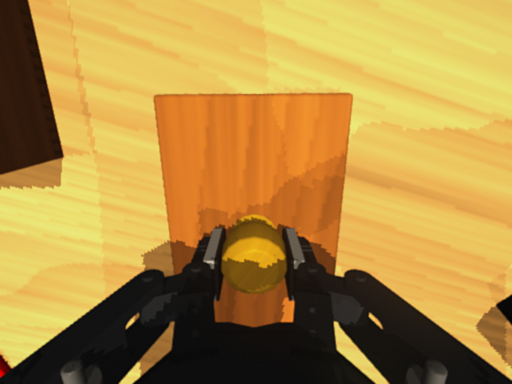

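Request:
step_arm:
  increments:
    - [[0,0,0.3],[0,0,0],0]
    - [[0,0,0.5],[0,0,0],0]
    - [[0,0,0.6],[0,0,0],0]
    - [[0,0,0.7],[0,0,0],0]
    - [[0,0,0.7],[0,0,0],0]

```text
clock: 9.6
tool_pos: [0.4697, 0.0195, 0.0148]
eef_rot: [3.108, 0.452, -0.001]
force: [-4.3, -0.6, 9.4]
finger_gap: 0.0335
finger_force: 51.1
```

Request:
step_arm:
  increments:
    - [[0,0,0],[0,0,0],0.3]
    - [[0,0,0],[0,0,0],0.7]
    - [[0,0,0],[0,0,0],1]
    - [[0,0,0],[0,0,0],1]
    - [[0,0,0],[0,0,0],1]
    - [[0,0,-2],[0,0,0],1]
    - [[0,0,-6],[0,0,0],1]
    - [[0,0,-11],[0,0,0],1]
    - [[4,-3,-16],[0,0,0],1]
    - [[8,-6,-20],[0,0,0],1]
    - [[12,-10,-20],[0,0,0],1]
    - [[16,-13,-20],[0,0,0],1]
    - [[19,-16,-20],[0,0,0],1]
    - [[19,-18,-20],[0,0,0],1]
    - [[19,-18,-20],[0,0,0],1]

```text
clock: 11.1
tool_pos: [0.599, 0.2536, 0.2135]
eef_rot: [-3.103, -0.464, 0.003]
force: [-1.2, 0.2, -0.1]
finger_gap: 0.0852
finger_force: 0.0
```

Run:
```python
from h import *
s=readout.sense();print(pose()[0],np.round(s['joints'],2))
v=View('wrist','w5')
for t in ['lid','case']:
  for m in v.masks(t)[:3]:
    k=m['mask'];print(t,m['confidence'],k.sum(),np.argwhere(k).mean(0)[::-1])
    if t=='lid':
        c=v.at(np.argwhere(k).mean(0)[::-1],.008);print(c)
        if abs(c[0]-.47)<.05: print(fit([(v,k)],LID[:1],[.47,.02,17],0.))
```

```text
[0.59903009 0.2536416  0.21347045] [ 0.01  0.48 -0.68  1.38  0.29  1.38 -1.94]
lid 0.82 1193 [201.37384744 318.29673093]
[0.32734569 0.26202355 0.008     ]
lid 0.63 2294 [385.30470793 258.54489974]
[0.51926867 0.02333818 0.008     ]
(array([ 0.46850798,  0.02051219, 16.98425043]), np.float64(0.6557655334114889))
case 0.76 16190 [257.81797406 206.07109327]
```

View pics/w5.png

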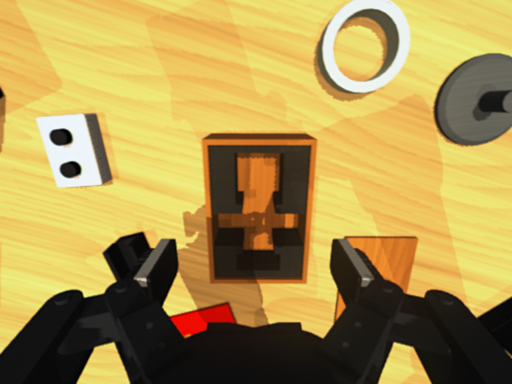

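```bash
cat >> h.py <<'E'
CASE=[bx(-93,93,-63,63,0,66)]
MIC=[bx(-71,-59,-24,24,0,48),bx(-59,21,-16,16,8,40),bx(21,71,-24,24,0,48)]
E
python3 - <<'E'
from h import *
v=View('wrist')
m=v.masks('case')[0]['mask'].astype(np.uint8)
c,_=cv2.findContours(m,0,1);c=max(c,key=cv2.contourArea);f=np.zeros_like(m);cv2.drawContours(f,[c],-1,1,-1)
print(f.sum(),fit([(v,f)],CASE,[.551,.2345,17],0.))
# insert's dark top in image -> rim check
P=[v.at(u,.066) for u in [(203,142),(316,141),(307,283),(212,283)]];print(np.round(P,4),np.mean(P,0),[np.linalg.norm(P[i]-P[i-1]) for i in range(4)])
print(delta([.57,-.25,.25],-29))
E
```

```text
15816 (array([ 0.55146664,  0.23533277, 16.95738727]), np.float64(0.01732178806557172))
[[0.6219 0.3102 0.066 ]
 [0.658  0.1926 0.066 ]
 [0.4824 0.1387 0.066 ]
 [0.4472 0.2573 0.066 ]] [0.55234829 0.22470524 0.066     ] [np.float64(0.18253992447983344), np.float64(0.12306385165592375), np.float64(0.18364889976121765), np.float64(0.12378015548521047)]
([-16.96, 46.56, -3.52], [0.06, -0.02, 45.44])
```

Request:
step_arm:
  increments:
    - [[-1.5,4.2,-3.5],[0,0,4],1]
    - [[-3,8.4,-3.5],[0,0,8],1]
    - [[-4.5,12.6,-3.5],[0,0,12],1]
    - [[-6,16.8,-3.5],[0,0,16],1]
    - [[-7.5,21,-3.5],[0,0,20],1]
    - [[-9,25.2,-3.5],[0,0,24],1]
    - [[-10.5,29.4,-3.5],[0,0,28],1]
    - [[-12,33.6,-3.5],[0,0,32],1]
    - [[-13.5,37.8,-3.5],[0,0,36],1]
    - [[-15,42,-3.5],[0,0,40],1]
    - [[-17,46.5,-3.5],[0,0,45],1]
    - [[-17,46.5,-3.5],[0,0,45],1]
    - [[-17,46.5,-3.5],[0,0,45],1]
    - [[-17,46.5,-3.5],[0,0,45],1]

```text
clock: 12.75
tool_pos: [0.5699, -0.2473, 0.2496]
eef_rot: [-3.045, 0.771, -0.001]
force: [0.8, 0.4, 0.6]
finger_gap: 0.0852
finger_force: 0.0
```

Run:
```python
from h import *
s=readout.sense();print(pose()[0],np.round(s['joints'],2))
v=View('wrist','w6')
m=v.masks('mic')[0];k=m['mask'];print(m['confidence'],k.sum())
c=cv2.minAreaRect(cv2.findNonZero(k.astype(np.uint8)));print(np.round(cv2.boxPoints(c)).tolist())
print(fit([(v,k)],MIC,[.53,-.25,-29],.03))
sc=View('scene');si=View('side');vm=[(v,k)]
for x in(sc,si):
    ms=x.masks('mic')
    if ms: vm.append((x,ms[0]['mask']));print(x.name,ms[0]['confidence'],ms[0]['mask'].sum(),x.px([.53,-.25,.07]),np.argwhere(ms[0]['mask']).mean(0)[::-1])
print(fit(vm,MIC,[.53,-.25,-29,.03]))
```

```text
[ 0.56993373 -0.24728209  0.24963325] [ 0.62  0.34 -0.37  1.43  0.12  1.39 -1.82]
0.61 3293
[[251.0, 256.0], [255.0, 149.0], [295.0, 150.0], [290.0, 257.0]]
(array([  0.51332236,  -0.24408341, -29.28650512]), np.float64(0.09894217086426527))
scene 0.78 579 [191.88965883 217.52159737] [190.73747841 218.01381693]
side 0.55 293 [301.81095059 146.34244564] [303.20136519 146.73037543]
(array([  0.51405649,  -0.24488654, -29.24801027,   0.03068507]), np.float64(0.2616207653154223))
```

View pics/w6.png

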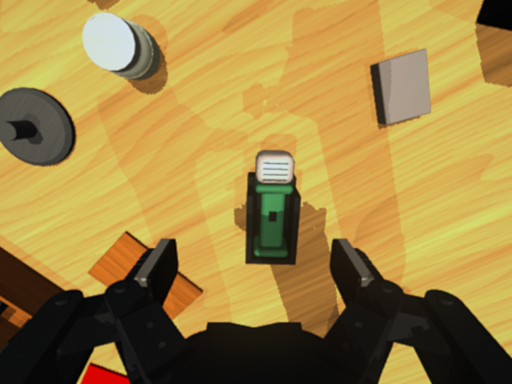

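Run:
```python
from h import *
print(delta([.5556,-.268,.11],-29.25));print(delta([.5556,-.268,.036],-29.25))
```

```text
([-0.31, 2.52, 13.94], [-0.0, -0.01, 0.87])
([-0.31, 2.52, 21.34], [-0.0, -0.01, 0.87])
```

Request:
step_arm:
  increments:
    - [[-0.3,2.5,4],[0,0,0.9],1]
    - [[-0.3,2.5,9],[0,0,0.9],1]
    - [[-0.3,2.5,13],[0,0,0.9],1]
    - [[-0.3,2.5,15],[0,0,0.9],1]
    - [[-0.3,2.5,17],[0,0,0.9],1]
    - [[-0.3,2.5,19],[0,0,0.9],1]
    - [[-0.3,2.5,20.5],[0,0,0.9],1]
    - [[-0.3,2.5,21.3],[0,0,0.9],1]
    - [[-0.3,2.5,21.3],[0,0,0.9],1]
    - [[-0.3,2.5,21.3],[0,0,0.9],1]

```text
clock: 14.05
tool_pos: [0.5561, -0.2686, 0.0371]
eef_rot: [3.039, -0.796, 0.002]
force: [0.4, 0.0, -0.1]
finger_gap: 0.0855
finger_force: 0.0
```

Run:
```python
from h import *
v=View('wrist','w7');print(pose()[0],readout.sense()['force'])
m=v.masks('mic')[0]['mask'];print(fit([(v,m)],MIC,[.5137,-.2445,-29.2],.03))
for x in (35,48,61):
    c=R.from_euler('z',-29.25,degrees=True).apply([x/1000,0,.048])+[.5137,-.2445,.03];print(v.px(c))
print(np.round(delta([.5556,-.268,.036],-29.25)[0],2))
```

```text
[ 0.55619999 -0.26875026  0.03736351] [0.55865228 0.17866761 0.05182354]
(array([  0.51062354,  -0.24185135, -29.62869816]), np.float64(0.34560320022457713))
[253.28235362 308.89743016]
[253.21855376 285.75056385]
[253.15039051 261.02063944]
[-0.09 -0.04  0.14]
```

View pics/w7.png

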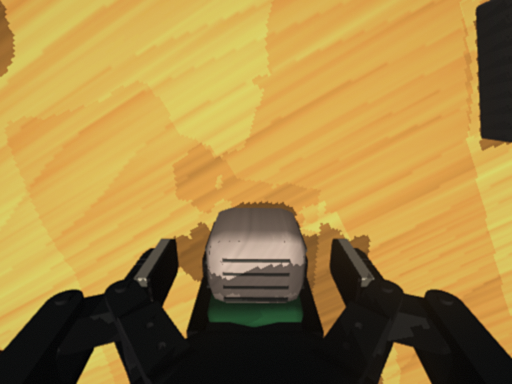

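Request:
step_arm:
  increments:
    - [[0,0,0.1],[0,0,0],0]
    - [[0,0,0.1],[0,0,0],0]
    - [[0,0,0.1],[0,0,0],0]
    - [[0,0,0.1],[0,0,0],0]
    - [[0,0,0.1],[0,0,0],0]
    - [[0,0,0.1],[0,0,0],0]
  force: 100

```text
clock: 14.75
tool_pos: [0.556, -0.2687, 0.0359]
eef_rot: [3.039, -0.796, 0.002]
force: [-0.0, 0.3, 5.5]
finger_gap: 0.0471
finger_force: 102.2
```

Run:
```python
from h import *
print(readout.sense()['force'],pose()[0],delta([.665,-.11,.14],0),delta([.665,-.11,.006],0))
```

```text
[-0.03616804  0.26193781  5.46225893] [ 0.55596753 -0.2687199   0.03588803] ([1.74, -19.18, -10.41], [0.02, -0.06, -29.35]) ([1.72, -19.18, 2.99], [0.02, -0.06, -29.35])
```

Request:
step_arm:
  increments:
    - [[0,0,-0.5],[0,0,0],0]
    - [[0,0,-2],[0,0,0],0]
    - [[0,0,-4],[0,0,0],0]
    - [[0,0,-7],[0,0,0],0]
    - [[0,0,-10],[0,0,0],0]
    - [[0,0,-10.5],[0,0,0],0]
    - [[0.3,-3.5,-10.5],[0,0,-6],0]
    - [[0.7,-7.5,-10.5],[0,0,-12],0]
    - [[1,-11.5,-10.5],[0,0,-18],0]
    - [[1.4,-15.5,-10.5],[0,0,-24],0]
    - [[1.7,-19.2,-10.5],[0,0,-29.3],0]
    - [[1.7,-19.2,-10.5],[0,0,-29.3],0]
    - [[1.7,-19.2,-8],[0,0,-29.3],0]
    - [[1.7,-19.2,-4],[0,0,-29.3],0]
    - [[1.7,-19.2,-1],[0,0,-29.3],0]
    - [[1.7,-19.2,0],[0,0,-29.3],0]
    - [[1.7,-19.2,0],[0,0,-29.3],0]

```text
clock: 16.45
tool_pos: [0.6632, -0.1096, 0.0338]
eef_rot: [-3.141, 0.002, 0.005]
force: [0.2, -0.6, -0.9]
finger_gap: 0.0474
finger_force: 103.0
```

Run:
```python
from h import *
s=readout.sense();print(s['force'],s['ft_torque'],pose()[0],np.round(s['joints'],2))
a=View('side').im;b=View('scene').im
v=View('side');u=v.px([.62,-.11,.03]).astype(int);print(u)
w=View('scene');t=w.px([.62,-.11,.03]).astype(int)
f=lambda i,c:cv2.resize(i[max(c[1]-60,0):c[1]+60,max(c[0]-65,0):c[0]+65],(390,360),interpolation=cv2.INTER_CUBIC)
cv2.imwrite('pics/hold.png',cv2.hconcat([f(a,u),f(b,t)]))
```

```text
[ 0.17589226 -0.60098247 -0.85586564] [ 0.03698529 -0.11745841  0.02231824] [ 0.66320716 -0.10957891  0.03377856] [ 0.42  0.64 -0.45  1.49  0.3   1.08 -1.67]
[258 165]
```

View pics/hold.png

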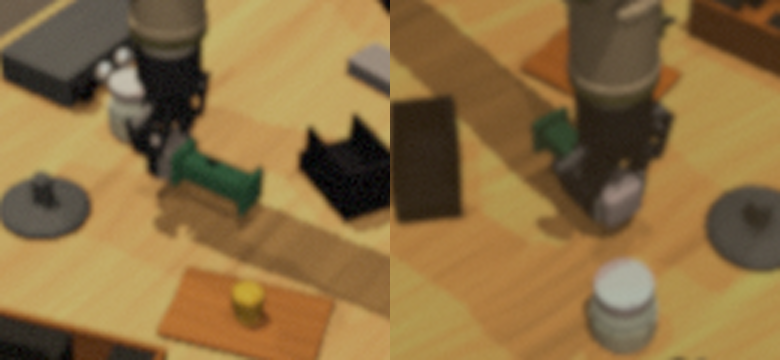

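Request:
step_arm:
  increments:
    - [[0,0,1],[0,0,0],0]
    - [[0,0,1.8],[0,0,0],0]
    - [[0,0,2.2],[0,0,0],0]
    - [[0,0,2.4],[0,0,0],0]
    - [[0,0,2.5],[0,0,0],0]
    - [[0,0,2.5],[0,0,0],0]

```text
clock: 17.25
tool_pos: [0.6645, -0.1095, 0.0103]
eef_rot: [3.142, -0.001, 0.0]
force: [0.0, -0.2, -2.3]
finger_gap: 0.0474
finger_force: 103.0
```

Request:
step_arm:
  increments:
    - [[0,0,0.2],[0,0,0],0]
    - [[0,0,0.35],[0,0,0],0]
    - [[0,0,0.45],[0,0,0],0]
    - [[0,0,0.5],[0,0,0],0]
    - [[0,0,0.5],[0,0,0],0]

```text
clock: 17.75
tool_pos: [0.6645, -0.1096, 0.0059]
eef_rot: [3.141, -0.001, 0.0]
force: [-4.0, -0.1, 5.0]
finger_gap: 0.0472
finger_force: 103.9
```

Request:
step_arm:
  increments:
    - [[0,0,0],[0,0,0],0.7]
    - [[0,0,0],[0,0,0],0.9]
    - [[0,0,0],[0,0,0],1]
    - [[0,0,0],[0,0,0],1]
    - [[0,0,0],[0,0,0],1]
    - [[0,0,-2],[0,0,0],1]
    - [[0,0,-6],[0,0,0],1]
    - [[0,0,-11],[0,0,0],1]
    - [[0,0,-15],[0,0,0],1]
    - [[0,0,-18],[0,0,0],1]
    - [[0,0,-18],[0,0,0],1]
    - [[0,0,-18],[0,0,0],1]
    - [[0,0,-18],[0,0,0],1]

```text
clock: 19.05
tool_pos: [0.6638, -0.1095, 0.1838]
eef_rot: [-3.141, 0.001, 0.003]
force: [-0.3, 0.5, -0.7]
finger_gap: 0.0849
finger_force: 0.0
```

Run:
```python
from h import *
v=View('wrist','w8');m=v.masks('mic');k=m[0]['mask'];print(m[0]['confidence'],k.sum(),np.argwhere(k).mean(0)[::-1],v.px([.619,-.11,.024]))
q,e=fit([(v,k)],MIC,[.619,-.11,0],0.);print(q,e)
vm=[(v,k)]
for n in('scene','side'):
    x=View(n);ms=x.masks('mic')
    if ms: vm.append((x,ms[0]['mask']));print(n,np.argwhere(ms[0]['mask']).mean(0)[::-1],x.px([.619,-.11,.024]))
print(fit(vm,MIC,[.619,-.11,0,0]))
print(pose()[0])
```

```text
0.76 4009 [253.43252681 207.25293091] [254.3431658  208.71737721]
[ 0.61571036 -0.10892529 -0.0579046 ] 0.10459158744119168
scene [246.01130856 223.64297254] [245.79292733 223.48486772]
side [259.47472924 166.45306859] [258.93007816 167.38003855]
(array([ 0.61578492, -0.10977238, -0.51042729,  0.0029151 ]), np.float64(0.1656081187510298))
[ 0.66425514 -0.10946298  0.18465812]
```

Run:
```python
from h import *
v=View('wrist');hsv=cv2.cvtColor(v.im,cv2.COLOR_BGR2HSV)
g=(hsv[...,0]>45)&(hsv[...,0]<90)&(hsv[...,1]>80)&(hsv[...,2]>25)
yy,xx=np.where(g);k=(abs(xx-254)<40);print(xx[k].min(),xx[k].max(),yy[k].min(),yy[k].max())
for r in range(yy[k].min()-3,yy[k].max()+6,3):
    c=xx[k][yy[k]==r];
    if len(c):print(r,c.min(),c.max(),v.at([254,r],.048)[0].round(4),v.at([(c.min()+c.max()+1)/2,r],.044)[1].round(4))
for r in range(110,270,5):print(r,v.im[r,254].tolist(),v.at([254,r],.048)[0].round(3),end='; ')
for X in(.616,.620):
    print([(x,v.px([X+x/1000,-.11,z]).round(1).tolist()) for x,z in((-71,.048),(-59,.048),(-59,.04),(21,.048),(33,.048),(71,.048),(71,0))])
```

```text
234 273 189 268
189 236 272 0.6527 -0.1101
192 235 273 0.6492 -0.1101
195 234 273 0.6456 -0.1095
198 235 272 0.6421 -0.1095
201 242 266 0.6385 -0.1101
204 242 266 0.6349 -0.1101
207 242 266 0.6312 -0.1101
210 242 266 0.6276 -0.1101
213 242 266 0.6239 -0.1101
216 242 265 0.6201 -0.1095
219 242 266 0.6164 -0.1101
222 242 266 0.6126 -0.1101
225 242 265 0.6088 -0.1095
228 242 265 0.605 -0.1095
231 242 265 0.6011 -0.1095
234 242 265 0.5972 -0.1095
237 242 265 0.5933 -0.1095
240 242 265 0.5893 -0.1095
243 242 265 0.5853 -0.1095
246 242 266 0.5813 -0.1101
249 239 266 0.5772 -0.1082
252 238 266 0.5731 -0.1076
255 238 270 0.569 -0.1101
258 243 265 0.5649 -0.1101
261 237 271 0.5607 -0.1101
264 236 271 0.5564 -0.1094
267 237 270 0.5522 -0.1094
110 [74, 160, 221] 0.737; 115 [79, 171, 229] 0.732; 120 [80, 171, 229] 0.727; 125 [92, 190, 229] 0.722; 130 [81, 175, 228] 0.717; 135 [71, 150, 211] 0.712; 140 [65, 140, 199] 0.707; 145 [80, 167, 227] 0.701; 150 [76, 159, 221] 0.696; 155 [84, 97, 112] 0.691; 160 [164, 183, 206] 0.685; 165 [199, 217, 229] 0.68; 170 [238, 236, 230] 0.674; 175 [229, 231, 218] 0.669; 180 [143, 158, 154] 0.663; 185 [102, 117, 120] 0.657; 190 [45, 69, 56] 0.652; 195 [101, 165, 86] 0.646; 200 [72, 122, 67] 0.64; 205 [95, 161, 84] 0.634; 210 [95, 160, 83] 0.628; 215 [95, 159, 84] 0.621; 220 [49, 85, 51] 0.615; 225 [23, 33, 38] 0.609; 230 [23, 36, 39] 0.602; 235 [55, 96, 54] 0.596; 240 [55, 94, 55] 0.589; 245 [56, 94, 53] 0.583; 250 [52, 91, 52] 0.576; 255 [52, 91, 53] 0.569; 260 [25, 44, 36] 0.562; 265 [50, 85, 51] 0.555; [(-71, [254.5, 272.0]), (-59, [254.5, 263.6]), (-59, [254.4, 259.9]), (21, [254.5, 202.2]), (33, [254.5, 192.1]), (71, [254.5, 158.4]), (71, [254.3, 150.8])]
[(-71, [254.5, 269.2]), (-59, [254.5, 260.8]), (-59, [254.4, 257.1]), (21, [254.5, 198.9]), (33, [254.5, 188.7]), (71, [254.5, 154.7]), (71, [254.3, 147.5])]
```

Run:
```python
from h import *
print(delta([.601,-.1098,.09],0));print(delta([.601,-.1098,.006],0))
```

```text
([-6.33, 0.04, 9.49], [-0.01, 0.03, -0.04])
([-6.32, 0.04, 17.89], [-0.01, 0.03, -0.04])
```

Request:
step_arm:
  increments:
    - [[-4,0,2],[0,0,0],1]
    - [[-6.3,0,5],[0,0,0],1]
    - [[-6.3,0,9],[0,0,0],1]
    - [[-6.3,0,11],[0,0,0],1]
    - [[-6.3,0,13],[0,0,0],1]
    - [[-6.3,0,15],[0,0,0],1]
    - [[-6.3,0,16.5],[0,0,0],1]
    - [[-6.3,0,17.5],[0,0,0],1]
    - [[-6.3,0,17.9],[0,0,0],1]
    - [[-6.3,0,17.9],[0,0,0],1]
    - [[-6.3,0,17.9],[0,0,0],1]

```text
clock: 20.5
tool_pos: [0.6021, -0.1095, 0.0071]
eef_rot: [3.141, -0.001, 0.002]
force: [-0.4, 0.0, 0.4]
finger_gap: 0.0851
finger_force: 0.0
```

Request:
step_arm:
  increments:
    - [[0,0,0],[0,0,0],0]
    - [[0,0,0],[0,0,0],0]
    - [[0,0,0],[0,0,0],0]
    - [[0,0,0],[0,0,0],0]
    - [[0,0,0],[0,0,0],0]
    - [[0,0,0],[0,0,0],0]
  force: 80

```text
clock: 21.1
tool_pos: [0.6018, -0.1095, 0.0068]
eef_rot: [3.141, -0.001, 0.001]
force: [-0.4, -0.4, 6.1]
finger_gap: 0.0309
finger_force: 80.0
```

Run:
```python
from h import *
# pose for viewing the case while holding: hover high
t,r=pose();print(t,r.as_rotvec(),readout.sense()['force'],delta([.575,.16,.20],17),delta([.5515-.019*np.cos(.296),.2353-.019*np.sin(.296),.16],17))
```

```text
[ 0.60180986 -0.10953566  0.00677399] [ 3.14131092e+00 -1.41954116e-03  1.17204810e-03] [-0.43818738 -0.43964317  6.06048243] ([-2.69, -26.95, -19.33], [0.02, -0.04, -17.05]) ([-6.87, -33.92, -15.34], [0.02, -0.04, -17.05])
```

Request:
step_arm:
  increments:
    - [[0,0,-0.5],[0,0,0],0]
    - [[0,0,-2],[0,0,0],0]
    - [[0,0,-5],[0,0,0],0]
    - [[0,0,-9],[0,0,0],0]
    - [[0,0,-13],[0,0,0],0]
    - [[-0.6,-3,-15.3],[0,0,-2],0]
    - [[-1.4,-7,-15.3],[0,0,-4],0]
    - [[-2.2,-11,-15.3],[0,0,-6],0]
    - [[-3,-15,-15.3],[0,0,-8],0]
    - [[-3.9,-19,-15.3],[0,0,-10],0]
    - [[-4.7,-23,-15.3],[0,0,-12],0]
    - [[-5.5,-27,-15.3],[0,0,-14],0]
    - [[-6.3,-31,-15.3],[0,0,-16],0]
    - [[-6.9,-33.9,-15.3],[0,0,-17],0]
    - [[-6.9,-33.9,-15.3],[0,0,-17],0]
    - [[-6.9,-33.9,-15.3],[0,0,-17],0]

```text
clock: 22.7
tool_pos: [0.5324, 0.2301, 0.1599]
eef_rot: [3.107, 0.465, 0.0]
force: [0.7, -2.0, -2.6]
finger_gap: 0.0308
finger_force: 79.5
```

Run:
```python
from h import *
t,r=pose();print(t,r.as_rotvec(),readout.sense()['force'],readout.sense()['ft_torque'],np.round(readout.sense()['joints'],2))
v=View('wrist','w9');hsv=cv2.cvtColor(v.im,cv2.COLOR_BGR2HSV)
# expected far rim corners
Rz=R.from_euler('z',16.96,degrees=True)
for x,y,z in((93,63,66),(93,-63,66),(87,57,60),(87,-57,60),(87,0,66),(93,0,66),(77,0,60)):
    print((x,y,z),v.px(Rz.apply([x/1e3,y/1e3,z/1e3])+[.5515,.2353,0]).round(1))
c0=int(v.px(Rz.apply([.093,0.0,.066])+[.5515,.2353,0])[0])
u=v.px(Rz.apply([.093,0.045,.066])+[.5515,.2353,0]);print('col',u)
for r_ in range(int(u[1])-16,int(u[1])+24):print(r_,v.im[r_,int(u[0])].tolist(),end=' ')
print()
row=int(v.px(Rz.apply([.08,0.06,.066])+[.5515,.2353,0])[1]);print('row',row)
for s in(1,-1):
    a=v.px(Rz.apply([.08,s*.063,.066])+[.5515,.2353,0]);print(a)
    for c in range(int(a[0])-14,int(a[0])+15):print(c,v.im[row,c].tolist(),end=' ')
    print()
ms=v.masks('case');print([(m['confidence'],m['mask'].sum()) for m in ms])
# mic in hand
g=(hsv[...,0]>45)&(hsv[...,0]<90)&(hsv[...,1]>80)&(hsv[...,2]>25);yy,xx=np.where(g);
for rr in range(yy.min(),yy.max(),6):
    k=xx[yy==rr]; 
    if len(k)>3:print(rr,k.min(),k.max(),end='; ')
print()
```

```text
[0.53242683 0.23011288 0.15990488] [3.10664060e+00 4.65326956e-01 3.70923071e-04] [ 0.71473756 -2.0058623  -2.55878224] [-0.05475227 -0.0139508  -0.0220627 ] [ 0.09  0.37 -0.71  1.65  0.25  1.22 -1.95]
(93, 63, 66) [177.3  59.3]
(93, -63, 66) [332.9  59.5]
(87, 57, 60) [187.   68.3]
(87, -57, 60) [323.   68.5]
(87, 0, 66) [255.1  67.5]
(93, 0, 66) [255.1  59.4]
(77, 0, 60) [255.   81.3]
col [199.51433643  59.31050989]
43 [112, 221, 246] 44 [113, 224, 246] 45 [115, 227, 247] 46 [116, 228, 246] 47 [115, 228, 246] 48 [115, 227, 246] 49 [114, 226, 246] 50 [114, 226, 246] 51 [116, 227, 246] 52 [117, 228, 247] 53 [116, 228, 247] 54 [117, 229, 246] 55 [119, 229, 247] 56 [119, 229, 246] 57 [121, 231, 247] 58 [115, 229, 246] 59 [90, 199, 242] 60 [52, 146, 234] 61 [44, 132, 233] 62 [45, 134, 233] 63 [47, 135, 233] 64 [45, 135, 233] 65 [46, 137, 234] 66 [44, 132, 233] 67 [37, 104, 194] 68 [23, 50, 90] 69 [24, 31, 36] 70 [32, 42, 47] 71 [40, 51, 58] 72 [40, 52, 59] 73 [41, 53, 60] 74 [40, 53, 60] 75 [38, 51, 57] 76 [41, 52, 59] 77 [40, 52, 59] 78 [41, 53, 59] 79 [39, 51, 58] 80 [40, 53, 59] 81 [
[... 871 characters left out ...]
51, 242] 330 [50, 151, 242] 331 [59, 161, 243] 332 [85, 193, 245] 333 [110, 221, 247] 334 [121, 232, 247] 335 [126, 236, 246] 336 [128, 238, 246] 337 [130, 239, 246] 338 [130, 239, 246] 339 [129, 239, 246] 340 [129, 238, 246] 341 [128, 238, 246] 342 [129, 238, 246] 343 [127, 238, 246] 344 [127, 237, 246] 345 [127, 236, 246] 
[(0.73, np.int64(3148)), (0.71, np.int64(9787))]
180 204 303; 186 200 307; 192 198 309; 198 199 309; 204 201 306; 210 220 287; 216 220 287; 222 220 287; 228 221 286; 234 222 286; 240 222 285; 246 221 286; 252 222 285; 258 222 285; 264 223 285; 270 223 284; 276 224 284; 282 223 284; 288 224 284; 294 225 282; 300 222 285; 306 220 287; 312 219 289; 318 216 291; 324 236 271;
```

Run:
```python
from h import *
print(delta([.5342,.2300,.0148],16.96))
v=View('wrist');t,r=pose()
for x,z in((33,48),(21,48),(-59,48),(-71,48)):
    print(x,v.px(t+r.apply([(x+18.2)/1e3,0,-(z-6.8)/1e3])).round(1))
c=v.im[170:335:2,254].tolist();print(list(zip(range(170,215,2),c)));print(list(zip(range(290,335,2),c[60:])))
```

```text
([0.15, -0.16, 14.47], [0.06, 0.0, -0.11])
33 [255.2 176.4]
21 [255.2 204.8]
-59 [254.9 353.3]
-71 [254.8 370.9]
[(170, [185, 203, 225]), (172, [174, 193, 214]), (174, [163, 181, 202]), (176, [123, 135, 154]), (178, [56, 80, 57]), (180, [52, 79, 49]), (182, [61, 95, 55]), (184, [68, 108, 58]), (186, [88, 144, 73]), (188, [101, 162, 80]), (190, [106, 172, 87]), (192, [111, 178, 90]), (194, [115, 186, 93]), (196, [117, 189, 94]), (198, [109, 177, 88]), (200, [100, 163, 80]), (202, [90, 149, 74]), (204, [82, 135, 66]), (206, [71, 115, 57]), (208, [98, 160, 79]), (210, [103, 169, 82]), (212, [105, 173, 85]), (214, [105, 174, 85])]
[(290, [42, 69, 34]), (292, [43, 69, 32]), (294, [44, 72, 33]), (296, [42, 70, 33]), (298, [44, 72, 35]), (300, [43, 71, 34]), (302, [54, 92, 43]), (304, [57, 93, 44]), (306, [56, 92, 44]), (308, [55, 93, 45]), (310, [56, 92, 44]), (312, [56, 93, 45]), (314, [56, 94, 45]), (316, [56, 93, 44]), (318, [56, 93, 43]), (320, [55, 92, 43]), (322, [54, 92, 43]), (324, [56, 94, 44]), (326, [50, 81, 40]), (328, [14, 16, 13]), (330, [15, 16, 13]), (332, [12, 14, 12]), (334, [14, 17, 14])]
```

Request:
step_arm:
  increments:
    - [[0.15,-0.1,3],[0,0,0],0]
    - [[0.15,-0.1,6],[0,0,0],0]
    - [[0.15,-0.1,8],[0,0,0],0]
    - [[0.15,-0.1,9],[0,0,0],0]
    - [[0.15,-0.1,10],[0,0,0],0]
    - [[0.15,-0.1,11],[0,0,0],0]
    - [[0.15,-0.1,12],[0,0,0],0]
    - [[0.15,-0.1,13],[0,0,0],0]
    - [[0.15,-0.1,13.7],[0,0,0],0]
    - [[0.15,-0.1,14],[0,0,0],0]
    - [[0.15,-0.1,14],[0,0,0],0]

```text
clock: 23.95
tool_pos: [0.5338, 0.231, 0.0189]
eef_rot: [3.107, 0.463, -0.001]
force: [-0.0, -0.7, -2.7]
finger_gap: 0.031
finger_force: 79.6
```

Request:
step_arm:
  increments:
    - [[0,0,0.2],[0,0,0],0]
    - [[0,0,0.35],[0,0,0],0]
    - [[0,0,0.45],[0,0,0],0]
    - [[0,0,0.45],[0,0,0],0]

```text
clock: 24.35
tool_pos: [0.534, 0.231, 0.0148]
eef_rot: [3.107, 0.463, 0.0]
force: [0.3, 0.5, -2.7]
finger_gap: 0.0308
finger_force: 79.8
```

Request:
step_arm:
  increments:
    - [[0,0,0.08],[0,0,0],0]
    - [[0,0,0.15],[0,0,0],0]
    - [[0,0,0.15],[0,0,0],0]

```text
clock: 24.65
tool_pos: [0.534, 0.2311, 0.0147]
eef_rot: [3.106, 0.463, 0.001]
force: [-6.2, -3.6, 13.5]
finger_gap: 0.0311
finger_force: 81.8
```

Request:
step_arm:
  increments:
    - [[0,0,0],[0,0,0],0.5]
    - [[0,0,0],[0,0,0],0.6]
    - [[0,0,0],[0,0,0],0.6]
    - [[0,0,0],[0,0,0],0.6]
    - [[0,0,-1],[0,0,0],0.6]
    - [[0,0,-3],[0,0,0],0.6]
    - [[0,0,-6],[0,0,0],0.6]
    - [[0,0,-10],[0,0,0],0.6]
    - [[0,0,-15],[0,0,0],0.6]
    - [[4,0,-20],[0,0,0],0.6]
    - [[6,0,-22],[0,0,0],0.6]
    - [[6,0,-22],[0,0,0],0.6]
    - [[6,0,-22],[0,0,0],0.6]
    - [[6,0,-22],[0,0,0],0.6]

```text
clock: 26.05
tool_pos: [0.5902, 0.2485, 0.2323]
eef_rot: [3.107, 0.464, -0.003]
force: [-0.6, -0.1, -0.2]
finger_gap: 0.0512
finger_force: 0.0
```

Run:
```python
from h import *
v=View('wrist','w10');print(pose()[0],readout.sense()['force'],readout.sense()['dq'].__class__)
m=v.masks('mic');print([(x['confidence'],x['mask'].sum()) for x in m]);k=m[0]['mask']
print(fit([(v,k)],MIC,[.5515,.2353,17],.008))
hsv=cv2.cvtColor(v.im,cv2.COLOR_BGR2HSV);g=(hsv[...,0]>45)&(hsv[...,0]<90)&(hsv[...,1]>80)&(hsv[...,2]>20);yy,xx=np.where(g)
print('green rows',yy.min(),yy.max(),[(r,xx[yy==r].min(),xx[yy==r].max()) for r in range(yy.min(),yy.max(),8)])
Rz=R.from_euler('z',16.96,degrees=True)
for x,z in((-71,56),(-59,48),(21,56),(33,56)):print(x,v.px(Rz.apply([x/1e3,0,z/1e3])+[.5515,.2353,0]).round(1),end=' ')
for n in('scene','side'):
    s=View(n);l=[(np.round(s.at(np.argwhere(a['mask']).mean(0)[::-1],.008),3).tolist(),round(a['confidence'],2)) for a in s.masks('lid')];print(n,'lid',l)
    for t in('mic','hub','clip','tape_roll','adapter_jar','desk_base','earplug_box'):
        d=models.look_for(t,n);print(t,np.round(d[0]['centre'],3).tolist() if d else None,end=' ')
```

```text
[0.59015755 0.24833418 0.23221545] [-0.11365452  0.35339879 -1.46704395] <class 'numpy.ndarray'>
[(0.65, np.int64(3194))]
(array([ 0.54705664,  0.2360152 , 17.39895695]), np.float64(0.09865842894969112))Traceback (most recent call last):
  File "<stdin>", line 6, in <module>
    return umr_minimum(a, axis, None, out, keepdims, initial, where)
ValueError: zero-size array to reduction operation minimum which has no identity
```

Run:
```python
from h import *
v=View('wrist');m=v.masks('mic')[0]['mask']
print([(z,fit([(v,m)],MIC,[.55,.2353,17],z)[1].round(4)) for z in(0,.008,.016,.03)])
for n in('scene','side'):
    s=View(n);l=[(np.round(s.at(np.argwhere(a['mask']).mean(0)[::-1],.008),3).tolist(),round(a['confidence'],2)) for a in s.masks('lid')];print(n,'lid',l)
    for t in('mic','hub','clip','tape_roll','adapter_jar','desk_base','earplug_box'):
        d=models.look_for(t,n);print(t,np.round(d[0]['centre'],3).tolist() if d else None,end=' ')
print(readout.sense()['clock'])
```

```text
[(0, np.float64(0.0625)), (0.008, np.float64(0.0958)), (0.016, np.float64(0.1364)), (0.03, np.float64(0.207))]
scene lid [([0.28, 0.261, 0.008], 0.72), ([0.474, 0.014, 0.008], 0.66), ([0.752, -0.166, 0.008], 0.3)]
mic [0.548, 0.235, 0.051] hub [0.561, 0.464, 0.028] clip [0.423, 0.375, 0.032] tape_roll [0.768, 0.172, 0.027] adapter_jar [0.779, -0.188, 0.065] desk_base [0.77, 0.003, 0.017] earplug_box [0.574, -0.465, 0.03] side lid [([0.468, 0.02, 0.008], 0.81), ([0.272, 0.272, 0.008], 0.63)]
mic [0.547, 0.242, 0.051] hub [0.544, 0.488, 0.032] clip [0.415, 0.385, 0.032] tape_roll [0.767, 0.184, 0.029] adapter_jar [0.76, -0.16, 0.052] desk_base [0.746, 0.016, 0.011] earplug_box [0.557, -0.451, 0.029] 27.15
```

Mic fully home, lid flat on the board, bystanders unmoved, gripper clear.

```bash
python3 -c "
from cell import robot
print(robot.hand_in())"
```

```text
the job is handed in; nothing more can be done
None
```

The job is handed in at about 27 s: the lid lies flat, knob up, on the board and the green microphone sits fully home in the case, with the lid off and the other things showing no movement in the final camera check.

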